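# Nest the wax-pouring pans at the balm stall

### The arm

A 6-joint arm with a two-finger parallel gripper is mounted at the origin on the work surface. World frame = base frame: x ahead of the robot, y to its left, z up, the work surface at z = 0. Lengths are in m, angles in rad, forces in N, time in s.
With the tool pointing down it reaches from about 0.25 to 0.775 m from the base axis. Payload 4 kg.
Tool frame: the origin (TCP) lies at the very end of the fingers, on their centre line; the grasp point (between the pads) lies 19 mm behind it; x points along the fingers, y is the direction in which the jaws open and shut, and the axes are right-handed (so a half turn about x gives the same grasp; the last joint's range is limited). The gripper opens to 94 mm and grips with 3 to 60 N. Pads are 16 mm wide; open, the fingers measure 119 mm over their backs; the gripper's body (75 mm by 177 mm) begins 78 mm behind the grasp point.
Start: joints at [-1.229, 0.087, 1.371, -0, 1.684, -0.103], TCP at [0.237, -0.497, 0.206] pointing down, gripper open.
Joint ranges: [-3.1, 3.1], [-0.76, 2.03], [0.27, 2.55], [-1.08, 4.22], [0.17, 2.65], [-2.57, 2.57]. Speed limits (rad/s): [2.79, 2.79, 3.14, 3.14, 3.14, 3.14].

### API

Orientations are given as [roll, pitch, yaw] about the fixed x, y, z axes, in that order (R = Rz(yaw) Ry(pitch) Rx(roll)).
In Python, from bench import robot gives the robot as it stands.
- The arm moves only by the tool carry_out, never from a script. Its argument "targets" is a list of rows, each a list of 5 numbers: the closure, from 0 (fully open) to 1 (shut), then the shift along the tool's x, y, z in cm, then the turn about the tool's x in degrees. In form: [[fingers, tx, ty, tz, turn], ...]. A call has 1 to 20 rows; each row shifts and turns the commanded pose from where the row before left it, along the tool's axes as they then stand; what a row does not reach is not made up. A row lasts 1/10 s, in which the tool goes at most 50 mm and 8.59 degrees, less where a joint would pass 70% of its speed; a pose out of reach is approached as far as the arm can. A call is refused whole if a number of a shift passes 5 or a number of a turn 8.59, either way. A call with a gripper value outside its range is refused whole. The fingers move at their own pace and stop on an object; the grip force is fixed at half the most. Time passes only in rows, so rows that do not move let the fingers close. It gives the time, the measured TCP pose, the force and the opening at its end, in the units of the state.
- robot.get_obs(): the state, without advancing time (a new reading comes with each control period).
- robot.snapshot(name): name is "scene" or "top"; returns a dict with "image" (400x640x3 uint8, red, green, blue), "camera_matrix" (3x3 intrinsics, pixels), "pose" (4x4, takes a point from camera to world coordinates). Camera axes: x right, y up, looking along -z (the intrinsics and any distortion apply to the point x, -y, -z); pixel columns grow to the right and rows downward; lengths in m; the calibration is good to about 2 mm. A picture is of the moment at which its call begins. There is no depth.
- robot.close_job(): hands the job in, once; it reports no verdict.
The state is a dict: "time": time; "joint_positions": joint angles; "qvel": joint speeds; "joint_torque": joint torques, N m; "tool_pos": TCP position; "ee_rot": TCP orientation; "wrist_force": force on the tool from outside, world axes, zero at the start; "wrist_torque": the same for the moment, N m; "width": finger opening in m.
Only numpy, scipy, OpenCV 4.12 (cv2) and the standard library are available. Lean on these libraries where they do the work, as an engineer would, in place of code of your own. Each camera call takes 0.05 s, during which the arm holds its last target. There are 200 camera calls.

### The job

Pack away the three steel pans with black handles: set the medium pan inside the large one and the small pan inside the medium one, each sitting flat on the floor of the pan below, lowered gently and not dropped in. Fan the handles so each clears the one below: seen from above, each handle points about 60 degrees clockwise from the handle of the pan just below it. Leave the large pan standing where it is and do not disturb the copper pan with the wooden handle.

Things in the scene. Friction and masses are not known exactly. Their poses are not given: they have to be found in the camera images.
- large_pan: Large bare-steel pan with a black handle, the widest and lowest, standing upright on the table. Straight round wall: outer diameter 144 mm, 55 mm tall, wall 3 mm, floor 4 mm thick, about 500 g. Straight level handle, 16 x 16 mm section, along +x from the wall to 166 mm from the centre, its centre line 40 mm above the underside. Origin: centre of the underside; z up; x outward along the handle.
- medium_pan: Medium bare-steel pan with a black handle, upright on the table at one side. Straight round wall: outer diameter 110 mm, 73 mm tall, wall 3 mm, floor 4 mm thick, about 180 g. Straight level handle, 16 x 16 mm section, along +x from the wall to 144 mm from the centre, its centre line 65 mm above the underside. Origin: centre of the underside; z up; x outward along the handle.
- small_pan: Small bare-steel pan with a black handle, the narrowest and tallest, upright on the table at the other side. Straight round wall: outer diameter 76 mm, 90 mm tall, wall 3 mm, floor 4 mm thick, about 120 g. Straight level handle, 16 x 16 mm section, along +x from the wall to 119 mm from the centre, its centre line 82 mm above the underside. Origin: centre of the underside; z up; x outward along the handle.
- medium_pan_grip (a point): Point to grip on the medium pan's handle: on its centre line, 97 mm out from the pan's centre and 65 mm above its underside; axes as the pan's.
- small_pan_grip (a point): Point to grip on the small pan's handle: on its centre line, 80 mm out from the pan's centre and 82 mm above its underside; axes as the pan's.
- copper_pan: Copper pan with a pale wooden handle, a bystander among the jars beyond the steel pans, not to be moved. Straight round wall: outer diameter 90 mm, 75 mm tall, wall 3 mm, floor 4 mm thick, about 250 g. Straight level handle, 16 x 16 mm section, along +x from the wall to 129 mm from the centre, its centre line 66 mm above the underside. Origin: centre of the underside; z up; x outward along the handle.
Things that resemble listed ones, but are neither listed nor needed, are in the scene too. Leave any yellow look-alike of the small_pan alone.

How it is judged:
At the end, for the whole second after the job is handed in: Medium pan flat in large, small flat in medium, at rest: centres within 18 mm, undersides less than 10 mm apart, tilt under 8 degrees. From above each handle points 38 to 82 degrees clockwise from the one below. Large pan upright within 40 mm of its start, copper pan within 20 mm (horizontal distance between medium_pan and large_pan below 0.018 m and z of medium_pan in the frame of large_pan between 0 and 0.01 m and angle between each of medium_pan, small_pan's own z axis and vertical below 0.139626 rad and angle between the x axis of medium_pan and the x axis of large_pan, either way round between 0.663225 and 1.43117 rad and x of medium_pan_grip in the frame of large_pan above 0 m and y of medium_pan_grip in the frame of large_pan below -0.02 m and linear speed of each of medium_pan, small_pan, large_pan below 0.02 m/s and angular speed of each of medium_pan, small_pan below 0.2 rad/s and horizontal distance between small_pan and medium_pan below 0.018 m and z of small_pan in the frame of medium_pan between 0 and 0.01 m and angle between the x axis of small_pan and the x axis of medium_pan, either way round between 0.663225 and 1.43117 rad and x of small_pan_grip in the frame of medium_pan above 0 m and y of small_pan_grip in the frame of medium_pan below -0.02 m and angle between large_pan's own z axis and vertical below 0.0872665 rad and distance of large_pan from where it was at the start of the episode below 0.04 m and distance of copper_pan from where it was at the start of the episode below 0.02 m); the robot touches nothing.
It fails at once if the copper pan is shifted by more than 20 mm (distance of copper_pan from where it was at the start of the episode above 0.02 m).
It fails at once if the large pan is pushed more than 40 mm or lifted away (distance of large_pan from where it was at the start of the episode above 0.04 m).
It fails at once if the medium pan is dropped into the large one (falls in faster than 0.6 m/s) (horizontal distance between medium_pan and large_pan below 0.02 m and z of medium_pan in the frame of large_pan between 0 and 0.055 m and linear speed of medium_pan above 0.6 m/s).
It fails at once if the small pan is dropped into the medium one (falls in faster than 0.6 m/s) (horizontal distance between small_pan and medium_pan below 0.02 m and z of small_pan in the frame of medium_pan between 0 and 0.073 m and linear speed of small_pan above 0.6 m/s).
It also fails if it takes over 64 s, if anything falls off the work surface, if the arm or the gripper's body presses on something with over 40 N, if the wrist force passes 120 N, or if a joint passes its speed limit or range.

## Working session

There is one attempt and no reset: what is moved stays moved. The work goes in short steps, Python scripts to look and compute and a tool call to move; the robot and the scene stay as the last step left them, time stands still between calls to the robot, and variables do not carry over. Pictures are saved under pics/ and viewed, about 8 in all and at most 12, crops included, and the job is handed in when it is done.

Besides the shell and the picture viewer there is one more tool, called after ">>>" by a JSON object that holds its "name" and its "arguments", one argument or row to a line. carry_out: Moves the arm, as the interface text tells. Its arguments: {"type":"object","properties":{"targets":{"type":"array","items":{"type":"array","items":{"type":"number"}}}},"required":["targets"]}

```bash
mkdir -p pics; ls; cat > h.py <<'E'
import numpy as np, cv2
from bench import robot
def snap(n,f=None):
    s=robot.snapshot(n)
    if f: cv2.imwrite('pics/'+f,s['image'][:,:,::-1])
    return s
def ray(s,uv,z):
    K=np.array(s['camera_matrix']);P=np.array(s['pose'])
    d=np.linalg.inv(K)@np.array([uv[0],uv[1],1.]);d=P[:3,:3]@(d*[1,-1,-1]);o=P[:3,3]
    return o+d*(z-o[2])/d[2]
def proj(s,p):
    K=np.array(s['camera_matrix']);P=np.array(s['pose'])
    c=P[:3,:3].T@(np.array(p)-P[:3,3]);q=K@(c*[1,-1,-1]);return q[:2]/q[2]
E
python3 - <<'E'
from h import *
for n in('scene','top'):
    s=snap(n,n+'1.png');print(n,np.round(s['camera_matrix'],1).tolist(),np.round(s['pose'],3).tolist(),[k for k in s])
o=robot.get_obs();print(o)
E
```

```text
pics
scene [[376.0, 0.0, 320.2], [0.0, 376.0, 197.6], [0.0, 0.0, 1.0]] [[-0.025, -0.532, 0.846, 1.306], [1.0, -0.023, 0.015, -0.013], [0.012, 0.846, 0.532, 0.583], [0.0, 0.0, 0.0, 1.0]] ['image', 'camera_matrix', 'pose']
top [[501.2, 0.0, 332.3], [0.0, 501.2, 199.0], [0.0, 0.0, 1.0]] [[-0.024, 0.997, -0.076, 0.405], [-1.0, -0.025, -0.009, -0.026], [-0.011, 0.075, 0.997, 1.467], [0.0, 0.0, 0.0, 1.0]] ['image', 'camera_matrix', 'pose']
{'time': 0.1, 'joint_positions': array([-1.22908829e+00,  8.78798365e-02,  1.37209610e+00, -2.23739731e-05,
        1.68359087e+00, -1.03115516e-01]), 'qvel': array([-0.00134144, -0.00046813, -0.00313544, -0.00202556,  0.00047063,
       -0.00266202]), 'joint_torque': array([ 2.60728571e-03, -3.41251624e+01, -3.03302014e+01,  7.20594800e-02,
        3.04149545e-02, -1.02259669e-04]), 'tool_pos': array([ 0.23647948, -0.49602048,  0.20442547]), 'ee_rot': array([-1.66264838,  1.56882205,  1.92376533]), 'wrist_force': array([ 0.5203349 , -0.31052508, -0.3582258 ]), 'wrist_torque': array([ 0.03187322, -0.01072064, -0.01270112]), 'width': 0.09393398111673072}
```

View pics/top1.png

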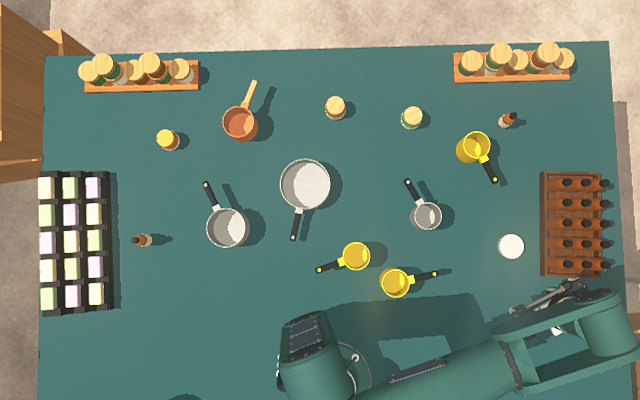

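View pics/scene1.png

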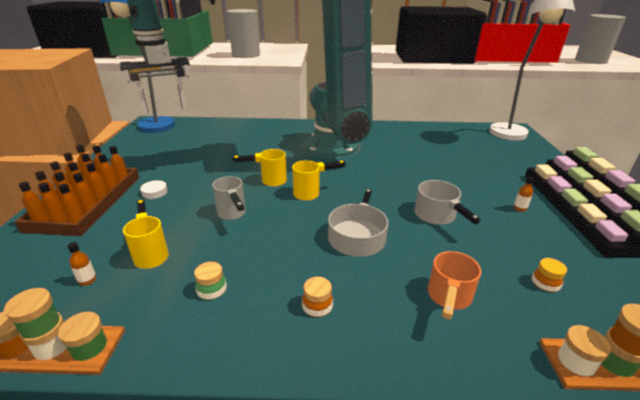

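The top view shows the large pan at about (305,184) with its handle towards (294,240). The medium pan is at (227,228) with its handle to (207,183), and the small one at (426,216) with its handle to (408,180). The copper pan is at (240,123). Next I measure these with masks.

```bash
cat > meas.py <<'E'
from h import *
from scipy.optimize import least_squares
def masks(im):
    h=cv2.cvtColor(im,cv2.COLOR_RGB2HSV).astype(int)
    im=im.astype(int);spread=im.max(2)-im.min(2)
    return (spread<32)&(h[...,2]>85), (im.max(2)<52)&(spread<22)
def pan(s,c,R,H,hz,L):
    st,bl=masks(s['image'])
    w=np.zeros(st.shape,np.uint8);cv2.circle(w,c,40,1,-1)
    m=(st&(w>0)).astype(np.uint8)
    n,l,stt,_=cv2.connectedComponentsWithStats(m);i=1+np.argmax(stt[1:,4]);m=(l==i).astype(np.uint8)
    ct=max(cv2.findContours(m,0,cv2.CHAIN_APPROX_NONE)[0],key=cv2.contourArea)
    ct=cv2.convexHull(ct)[:,0]
    p=np.array([ray(s,q,H)[:2] for q in ct]);nad=np.array(s['pose'])[:2,3]
    c0=p.mean(0);u=(c0-nad)/np.linalg.norm(c0-nad)
    far=p[(p-c0)@u>-0.005]
    f=least_squares(lambda x:np.hypot(*(far-x).T)-R-.001,c0,loss='soft_l1',f_scale=.002)
    ctr=f.x;rms=np.sqrt(np.mean(f.fun**2))
    v,uu=np.nonzero(bl&(cv2.circle(w*0,c,65,1,-1)>0))
    q=np.array([ray(s,(a,b),hz+.008)[:2] for a,b in zip(uu,v)])
    d=np.hypot(*(q-ctr).T);q=q[(d>R+.012)&(d<L+.008)]
    z=(q-ctr);a=np.arctan2(z[:,1],z[:,0]);a0=np.arctan2(np.median(np.sin(a)),np.median(np.cos(a)))
    k=abs((a-a0+np.pi)%(2*np.pi)-np.pi)<.35;q=q[k];m=q.mean(0)-ctr
    vv=np.linalg.svd(q-q.mean(0))[2][0];vv*=np.sign(vv@m)
    return ctr,np.degrees(np.arctan2(m[1],m[0])),np.degrees(np.arctan2(vv[1],vv[0])),np.hypot(*(q-ctr).T).max(),rms,len(q),q.mean(0)
if __name__=='__main__':
    s=snap('top')
    P={'large':((305,184),.072,.055,.040,.166),'medium':((227,228),.055,.073,.065,.144),'small':((426,216),.038,.090,.082,.119)}
    vis=s['image'].copy();sc=snap('scene');v2=sc['image'].copy()
    for n,a in P.items():
        c,t1,t2,L,r,k,_=pan(s,*a);print(n,np.round(c,4),'ang',round(t1,1),round(t2,1),'Lmax',round(L,3),'rms',round(r,4),k)
        for S,V in((s,vis),(sc,v2)):
            for f in np.linspace(0,2*np.pi,60):
                x=proj(S,[c[0]+a[1]*np.cos(f),c[1]+a[1]*np.sin(f),a[2]]);V[int(round(x[1])),int(round(x[0]))]=(255,0,0)
            for d in np.linspace(a[1],a[4],25):
                x=proj(S,[c[0]+d*np.cos(np.radians(t1)),c[1]+d*np.sin(np.radians(t1)),a[3]+.008]);V[int(round(x[1])),int(round(x[0]))]=(255,0,255)
    a=cv2.resize(vis[130:270,170:460],None,fx=2.7,fy=2.7,interpolation=0);b=cv2.resize(v2[160:270,200:490],(a.shape[1],int(110*2.7)),interpolation=0)[:220]
    cv2.imwrite('pics/ov1.png',np.vstack([a,b])[:600,:,::-1])
E
python3 meas.py
```

```text
large [0.5598 0.0629] ang 166.9 102.9 Lmax 0.164 rms 0.0088 4
medium [0.4409 0.2866] ang 21.1 26.5 Lmax 0.139 rms 0.0165 22
small [ 0.458  -0.2738] ang 31.3 25.9 Lmax 0.116 rms 0.0049 22
```

View pics/ov1.png

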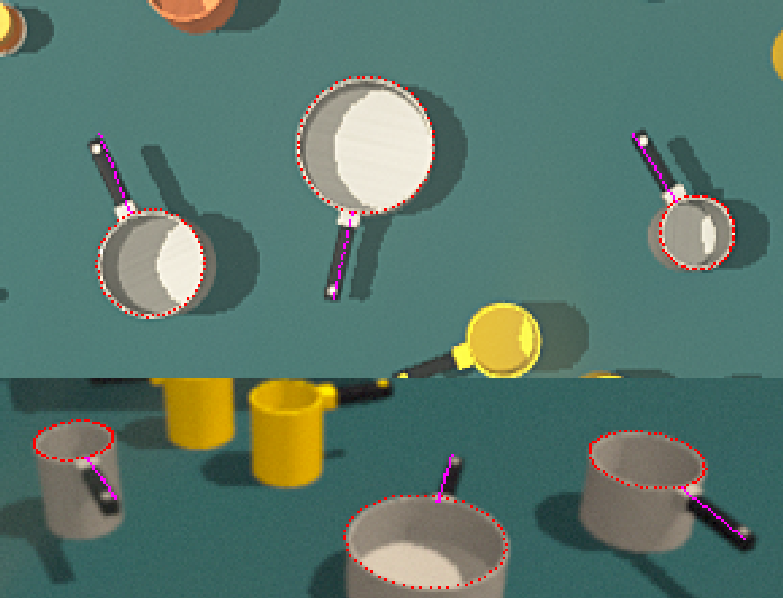

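The overlay circles match the rims in both views, so the pan centres are good. The handle line needs a better dark mask.

```bash
sed -i 's/(im.max(2)<52)&(spread<22)/(im.max(2)<100)\&(im[...,0]>im[...,1]-8)/; s/round(c,4),.ang/round(c,4),"ang/; s/"ang'"'"'/"ang"/' meas.py
sed -i 's/ov1/ov2/' meas.py; python3 meas.py
```

```text
large [0.5597 0.0631] ang 165.8 165.5 Lmax 0.165 rms 0.0064 120
medium [0.4409 0.2866] ang 24.1 23.7 Lmax 0.141 rms 0.0165 121
small [ 0.4579 -0.2739] ang 29.7 28.8 Lmax 0.116 rms 0.0049 102
```

View pics/ov2.png

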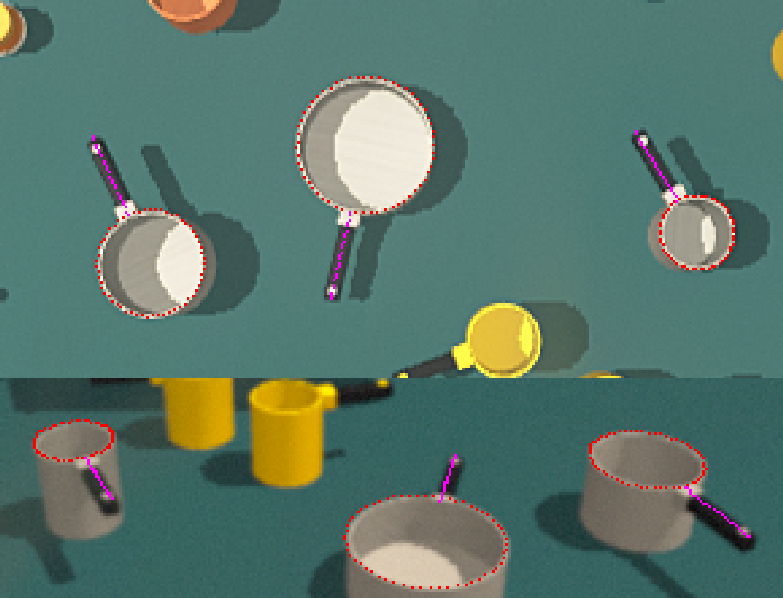

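```bash
cat >> h.py <<'E'
from scipy.spatial.transform import Rotation as Ro
def st():
    o=robot.get_obs();R=Ro.from_euler('xyz',o['ee_rot']).as_matrix()
    return o,o['tool_pos'],R,np.degrees(np.arctan2(R[1,1],R[0,1]))
def plan(p,phi):
    """turn first (about tool x), then shift, in cm in the turned tool axes"""
    o,t,R,f=st();turn=-(phi-f)
    R2=R@Ro.from_euler('x',turn,degrees=True).as_matrix()
    d=R2.T@(np.array(p)-t)*100
    print('t',round(o['time'],2),'tcp',np.round(t,4),'phi',round(f,2),'xdir',np.round(R[:,0],3),'w',round(o['width'],4),'F',np.round(o['wrist_force'],1),'q',np.round(o['joint_positions'],2))
    print('turn',round(turn,2),'shift cm',np.round(d,2))
def rad(c,a,r): return np.array(c)+r*np.array([np.cos(np.radians(a)),np.sin(np.radians(a))])
E
python3 - <<'E'
from h import *
g=rad([.4409,.2866],24,.092);print(g)
for f in(114,-66): plan([*g,.20],f)
E
```

```text
[0.52494618 0.32401977]
t 0.3 tcp [ 0.2366 -0.4963  0.2051] phi -64.52 xdir [-0.     0.001 -1.   ] w 0.0937 F [-0.  -0.5 -0.8] q [-1.23  0.09  1.37 -0.    1.68 -0.1 ]
turn -178.52 shift cm [ 0.55 63.21 59.71]
t 0.3 tcp [ 0.2366 -0.4963  0.2051] phi -64.52 xdir [-0.     0.001 -1.   ] w 0.0937 F [-0.  -0.5 -0.8] q [-1.23  0.09  1.37 -0.    1.68 -0.1 ]
turn 1.48 shift cm [  0.55 -63.21 -59.71]
```

>>> {"name": "carry_out", "arguments": {
  "targets": [
    [0,0,-3.16,-2.985,1.5],
    [0,0,-3.16,-2.985,0],
    [0,0,-3.16,-2.985,0],
    [0,0,-3.16,-2.985,0],
    [0,0,-3.16,-2.985,0],
    [0,0,-3.16,-2.985,0],
    [0,0,-3.16,-2.985,0],
    [0,0,-3.16,-2.985,0],
    [0,0,-3.16,-2.985,0],
    [0,0,-3.16,-2.985,0],
    [0,0,-3.16,-2.985,0],
    [0,0,-3.16,-2.985,0],
    [0,0,-3.16,-2.985,0],
    [0,0,-3.16,-2.985,0],
    [0,0,-3.16,-2.985,0],
    [0,0,-3.16,-2.985,0],
    [0,0,-3.16,-2.985,0],
    [0,0,-3.16,-2.985,0],
    [0,0,-3.16,-2.985,0],
    [0,0,-3.16,-2.985,0]
  ]
}}

```text
time: 2.3
tool_pos: [0.5244, 0.3258, 0.2053]
ee_rot: [1.524, 1.571, -1.198]
wrist_force: [0.4, -0.0, 0.4]
width: 0.094
```

```bash
python3 - <<'E'
from h import *
g=rad([.4409,.2866],24,.092)
plan([*g,.046],-66)
E
```

```text
t 2.3 tcp [0.5244 0.3258 0.2053] phi -66.0 xdir [ 0. -0. -1.] w 0.094 F [ 0.4 -0.   0.4] q [ 0.46  0.24  1.2  -0.    1.7   1.62]
turn 0.0 shift cm [15.93  0.18  0.02]
```

>>> {"name": "carry_out", "arguments": {
  "targets": [
    [0,2.5,0.18,0,0],
    [0,3,0,0,0],
    [0,3,0,0,0],
    [0,3,0,0,0],
    [0,2,0,0,0],
    [0,1.4,0,0,0],
    [0,1,0,0,0],
    [0,0,0,0,0],
    [0,0,0,0,0]
  ]
}}

```text
time: 3.2
tool_pos: [0.5255, 0.3226, 0.0474]
ee_rot: [3.137, 1.569, 0.414]
wrist_force: [-0.3, 0.3, 1.1]
width: 0.094
```

```bash
python3 - <<'E'
from h import *
g=rad([.4409,.2866],24,.092)
s=snap('top');c=snap('scene')
plan([*g,.046],-66)
a=cv2.resize(s['image'][130:270,150:300],(600,560),interpolation=cv2.INTER_CUBIC)
b=cv2.resize(c['image'][140:270,380:500],None,fx=1.6,fy=1.6)
a=cv2.copyMakeBorder(a,0,0,0,195,0);a[:b.shape[0],605:605+b.shape[1]-2]=b[:,:190]
cv2.imwrite('pics/g1.png',a[:,:,::-1])
E
```

```text
t 3.3 tcp [0.5259 0.3228 0.0481] phi -66.02 xdir [ 0.003  0.001 -1.   ] w 0.0943 F [-0.2  0.6 -0.5] q [ 0.46  0.31  1.43 -0.    1.4   1.61]
turn -0.02 shift cm [ 0.21 -0.15  0.04]
```

View pics/g1.png

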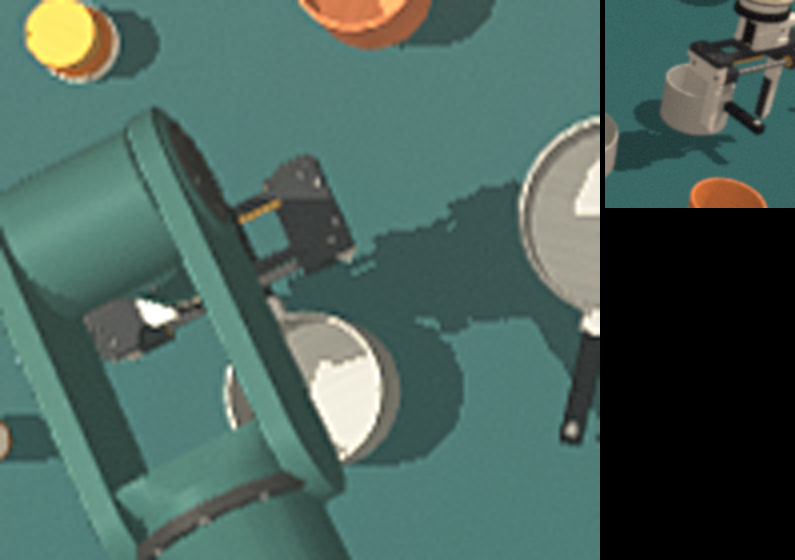

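The fingers straddle the medium handle, at about (210,305) in the crop. I'll close on it.

>>> {"name": "carry_out", "arguments": {
  "targets": [
    [0,0.2,-0.1,0,0],
    [0.5,0,0,0,0],
    [0.7,0,0,0,0],
    [1,0,0,0,0],
    [1,0,0,0,0],
    [1,0,0,0,0],
    [1,0,0,0,0],
    [1,0,0,0,0],
    [1,0,0,0,0],
    [1,0,0,0,0]
  ]
}}

```text
time: 4.3
tool_pos: [0.5244, 0.3232, 0.0444]
ee_rot: [1.173, 1.571, -1.55]
wrist_force: [-0.2, 0.6, -0.3]
width: 0.0255
```

>>> {"name": "carry_out", "arguments": {
  "targets": [
    [1,-0.3,0,0,0],
    [1,-0.5,0,0,0],
    [1,-0.7,0,0,0],
    [1,-1,0,0,0],
    [1,-1,0,0,0],
    [1,-1,0,0,0],
    [1,-1,0,0,0],
    [1,-1,0,0,0],
    [1,-1,0,0,0],
    [1,-1,0,0,0],
    [1,-1,0,0,0],
    [1,-0.5,0,0,0],
    [1,0,0,0,0]
  ]
}}

```text
time: 5.6
tool_pos: [0.525, 0.3235, 0.1457]
ee_rot: [3.123, 1.569, 0.399]
wrist_force: [0.1, -0.6, -2.2]
width: 0.0155
```

```bash
python3 - <<'E'
from h import *
# medium target: centre over large, handle 105.6 deg, jaws at 15.6
s=snap('top');c=snap('scene')
g=rad([.5597,.0631],105.6,.092)
plan([*g,.15],15.6)
print(robot.get_obs()['wrist_torque'])
a=cv2.resize(c['image'][100:270,330:500],(595,595),interpolation=cv2.INTER_CUBIC)
cv2.imwrite('pics/g2.png',a[:,:,::-1])
E
```

```text
t 5.7 tcp [0.5243 0.3232 0.1442] phi -66.01 xdir [-0. -0. -1.] w 0.0156 F [-0.1 -0.2 -2. ] q [ 0.46  0.25  1.3  -0.    1.59  1.61]
turn -81.61 shift cm [-0.58 -3.58 16.8 ]
[ 0.0449699  -0.06239453 -0.01235291]
```

View pics/g2.png

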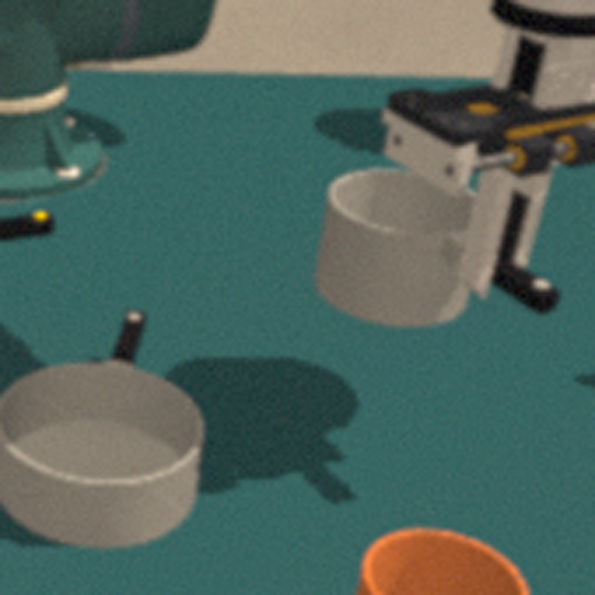

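The medium pan is held level, width 15.6 mm and about 2 N. I'll turn it slowly, then carry it over the large pan.

>>> {"name": "carry_out", "arguments": {
  "targets": [
    [1,0,0,0,-2.6],
    [1,0,0,0,-5],
    [1,0,0,0,-6],
    [1,0,0,0,-6],
    [1,0,0,0,-6],
    [1,0,0,0,-6],
    [1,0,0,0,-6],
    [1,0,0,0,-6],
    [1,0,0,0,-6],
    [1,0,0,0,-6],
    [1,0,0,0,-6],
    [1,0,0,0,-6],
    [1,0,0,0,-6],
    [1,0,0,0,-5],
    [1,0,0,0,-3],
    [1,0,0,0,0]
  ]
}}

```text
time: 7.3
tool_pos: [0.5239, 0.323, 0.1434]
ee_rot: [-1.451, 1.569, -2.75]
wrist_force: [-0.1, 0.7, -1.5]
width: 0.0158
```

>>> {"name": "carry_out", "arguments": {
  "targets": [
    [1,0,-0.1,0.5,0],
    [1,0,-0.2,1,0],
    [1,0,-0.3,1.4,0],
    [1,0,-0.3,1.4,0],
    [1,0,-0.3,1.4,0],
    [1,0,-0.3,1.4,0],
    [1,0,-0.3,1.4,0],
    [1,0,-0.3,1.4,0],
    [1,0,-0.3,1.4,0],
    [1,0,-0.3,1.4,0],
    [1,0,-0.3,1.4,0],
    [1,0,-0.3,1.4,0],
    [1,0,-0.2,0.8,0],
    [1,0,0,0.5,0],
    [1,0,0,0,0],
    [1,0,0,0,0],
    [1,0,0,0,0]
  ]
}}

```text
time: 9.0
tool_pos: [0.5358, 0.1525, 0.1444]
ee_rot: [2.883, 1.571, 1.585]
wrist_force: [0.2, 0.0, -1.5]
width: 0.0155
```

```bash
python3 - <<'E'
from h import *
s=snap('top','p1top.png');c=snap('scene')
g=rad([.5597,.0631],105.6,.092)
plan([*g,.05],15.6)
a=cv2.resize(c['image'][110:270,280:480],(500,400),interpolation=cv2.INTER_CUBIC)
b=cv2.resize(s['image'][110:270,230:350],(300,400),interpolation=cv2.INTER_CUBIC)
cv2.imwrite('pics/p1.png',np.hstack([a,b])[:,:,::-1])
E
```

```text
t 9.1 tcp [0.5358 0.1525 0.1444] phi 15.63 xdir [-0.  0. -1.] w 0.0157 F [-0.8 -0.6 -0.8] q [ 0.18  0.12  1.45  0.    1.57 -0.1 ]
turn 0.03 shift cm [ 9.44 -0.1   0.06]
```

View pics/p1.png

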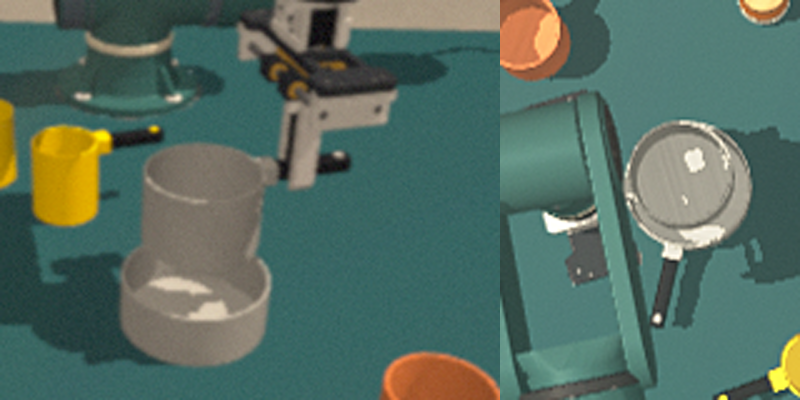

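The medium pan is held upright above the large one. Its rim centre is near (361,179) in the scene view and (304.5,182) in the top view. I'll triangulate from those two points.

```bash
python3 - <<'E'
from h import *
s=snap('top');c=snap('scene')
for z in(.155,.16,.165,.17,.175): print(z,np.round(ray(c,(361,179),z),3),np.round(ray(s,(304.5,182),z),3))
E
```

```text
0.155 [0.541 0.067 0.155] [0.551 0.058 0.155]
0.16 [0.55  0.066 0.16 ] [0.551 0.057 0.16 ]
0.165 [0.559 0.066 0.165] [0.55  0.057 0.165]
0.17 [0.568 0.065 0.17 ] [0.55  0.057 0.17 ]
0.175 [0.577 0.064 0.175] [0.549 0.056 0.175]
```

>>> {"name": "carry_out", "arguments": {
  "targets": [
    [1,0,0.4,0.1,0],
    [1,0.5,0,0,0],
    [1,1,0,0,0],
    [1,1,0,0,0],
    [1,1,0,0,0],
    [1,1,0,0,0],
    [1,1,0,0,0],
    [1,0.7,0,0,0],
    [1,0.5,0,0,0],
    [1,0.3,0,0,0],
    [1,0.3,0,0,0],
    [1,0,0,0,0],
    [1,0,0,0,0]
  ]
}}

```text
time: 10.5
tool_pos: [0.5402, 0.1522, 0.0718]
ee_rot: [1.312, 1.57, 0.013]
wrist_force: [0.3, -0.7, -0.8]
width: 0.0157
```

>>> {"name": "carry_out", "arguments": {
  "targets": [
    [1,0.2,0,0,0],
    [1,0.2,0,0,0],
    [1,0.2,0,0,0],
    [1,0,0,0,0]
  ]
}}

```text
time: 10.9
tool_pos: [0.5397, 0.152, 0.065]
ee_rot: [-1.556, 1.57, -2.855]
wrist_force: [0.7, 0.8, -1.1]
width: 0.0159
```

>>> {"name": "carry_out", "arguments": {
  "targets": [
    [1,0.2,0,0,0],
    [1,0.2,0,0,0],
    [1,0,0,0,0]
  ]
}}

```text
time: 11.2
tool_pos: [0.5397, 0.1521, 0.061]
ee_rot: [-1.564, 1.57, -2.863]
wrist_force: [-1.0, 0.0, -1.3]
width: 0.0158
```

>>> {"name": "carry_out", "arguments": {
  "targets": [
    [1,0.2,0,0,0],
    [1,0.1,0,0,0],
    [1,0,0,0,0]
  ]
}}

```text
time: 11.5
tool_pos: [0.5398, 0.1521, 0.0582]
ee_rot: [-1.475, 1.57, -2.774]
wrist_force: [-0.3, 0.6, -1.6]
width: 0.0158
```

>>> {"name": "carry_out", "arguments": {
  "targets": [
    [1,0.15,0,0,0],
    [1,0,0,0,0]
  ]
}}

```text
time: 11.7
tool_pos: [0.5399, 0.1521, 0.0567]
ee_rot: [-1.472, 1.57, -2.771]
wrist_force: [0.1, -0.2, -1.2]
width: 0.0159
```

>>> {"name": "carry_out", "arguments": {
  "targets": [
    [1,0.15,0,0,0],
    [1,0,0,0,0]
  ]
}}

```text
time: 11.9
tool_pos: [0.5398, 0.1521, 0.0552]
ee_rot: [-1.429, 1.57, -2.728]
wrist_force: [-0.2, -0.7, -1.2]
width: 0.0155
```

>>> {"name": "carry_out", "arguments": {
  "targets": [
    [1,0.15,0,0,0],
    [1,0,0,0,0]
  ]
}}

```text
time: 12.1
tool_pos: [0.5398, 0.1521, 0.0537]
ee_rot: [-1.445, 1.57, -2.743]
wrist_force: [0.4, -0.2, -0.6]
width: 0.0156
```

>>> {"name": "carry_out", "arguments": {
  "targets": [
    [1,0.15,0,0,0],
    [1,0,0,0,0]
  ]
}}

```text
time: 12.3
tool_pos: [0.54, 0.1521, 0.0523]
ee_rot: [-0.564, 1.571, -1.863]
wrist_force: [0.3, 0.1, -0.9]
width: 0.0158
```

>>> {"name": "carry_out", "arguments": {
  "targets": [
    [1,0.1,0,0,0],
    [1,0,0,0,0]
  ]
}}

```text
time: 12.5
tool_pos: [0.5402, 0.1522, 0.0518]
ee_rot: [1.434, 1.57, 0.135]
wrist_force: [-0.6, 1.7, -0.4]
width: 0.0156
```

>>> {"name": "carry_out", "arguments": {
  "targets": [
    [1,0.1,0,0,0],
    [1,0,0,0,0]
  ]
}}

```text
time: 12.7
tool_pos: [0.5402, 0.1523, 0.0516]
ee_rot: [1.572, 1.57, 0.273]
wrist_force: [-2.4, 0.6, 4.5]
width: 0.0159
```

Contact shows at +4.5 N, so the medium pan is on the floor of the large one. I'll release it and back off.

>>> {"name": "carry_out", "arguments": {
  "targets": [
    [0.8,0,0,0,0],
    [0.75,0,0,0,0],
    [0.6,0,0,0,0],
    [0.4,0,0,0,0],
    [0.4,0,0,0,0],
    [0.4,0,0,0,0],
    [0.4,0,0,0,0]
  ]
}}

```text
time: 13.4
tool_pos: [0.54, 0.1521, 0.0504]
ee_rot: [-0.111, 1.571, -1.41]
wrist_force: [0.3, -0.4, 0.4]
width: 0.0555
```

>>> {"name": "carry_out", "arguments": {
  "targets": [
    [0.4,-0.5,0,0,0],
    [0.4,-1,0,0,0],
    [0.4,-2,0,0,0],
    [0.4,-3,0,0,0],
    [0.4,-3,0,0,0],
    [0.4,-3,0,0,0],
    [0.4,-3,0,0,0],
    [0,0,0,0,0]
  ]
}}

```text
time: 14.2
tool_pos: [0.5426, 0.1526, 0.2124]
ee_rot: [1.47, 1.559, 0.171]
wrist_force: [1.1, 0.3, 0.2]
width: 0.0615
```

```bash
python3 - <<'E'
from h import *
g=rad([.4579,-.2739],29.2,.078);print(g)
plan([*g,.20],-60.8)
E
```

```text
[ 0.52598792 -0.23584695]
t 14.2 tcp [0.5426 0.1526 0.2124] phi 15.59 xdir [ 0.012  0.002 -1.   ] w 0.0615 F [1.1 0.3 0.2] q [ 0.17  0.11  1.34 -0.    1.69 -0.1 ]
turn 76.39 shift cm [ 1.14 33.09 20.42]
```

>>> {"name": "carry_out", "arguments": {
  "targets": [
    [0,0,0,0,7.6],
    [0,0,0,0,7.6],
    [0,0,0,0,7.6],
    [0,0,0,0,7.6],
    [0,0,0,0,7.6],
    [0,0,0,0,7.6],
    [0,0,0,0,7.6],
    [0,0,0,0,7.6],
    [0,0,0,0,7.6],
    [0,0,0,0,8]
  ]
}}

```text
time: 15.2
tool_pos: [0.5395, 0.1521, 0.2045]
ee_rot: [-0.267, 1.569, -2.905]
wrist_force: [-0.8, 0.5, 0.1]
width: 0.0937
```

>>> {"name": "carry_out", "arguments": {
  "targets": [
    [0,0,3.3,2.04,0],
    [0,0,3.3,2.04,0],
    [0,0,3.3,2.04,0],
    [0,0,3.3,2.04,0],
    [0,0,3.3,2.04,0],
    [0,0,3.3,2.04,0],
    [0,0,3.3,2.04,0],
    [0,0,3.3,2.04,0],
    [0,0,3.3,2.04,0],
    [0,0,3.3,2.04,0],
    [0,0,0,0,0],
    [0,0,0,0,0]
  ]
}}

```text
time: 16.4
tool_pos: [0.5223, -0.2358, 0.2045]
ee_rot: [-1.295, 1.569, 2.354]
wrist_force: [0.6, 0.5, 0.0]
width: 0.0941
```

```bash
sed 's/^if __name.*//;/^    [sPv]/d;/^    for n,a/,$d' meas.py >m2.py; python3 - <<'E'
from m2 import *
g=rad([.4579,-.2739],29.2,.078)
plan([*g,.063],-60.8)
s=snap('top');c=snap('scene')
print(pan(s,(305,184),.072,.055,.040,.166)[:5])
a=cv2.resize(c['image'][140:270,180:430],(600,312),interpolation=cv2.INTER_CUBIC)
b=cv2.resize(s['image'][130:260,180:430],(540,281),interpolation=cv2.INTER_CUBIC)
b=cv2.copyMakeBorder(b,0,0,0,60,0)
cv2.imwrite('pics/p2.png',np.vstack([a,b])[:,:,::-1])
E
```

```text
t 16.4 tcp [ 0.5223 -0.2358  0.2045] phi -60.92 xdir [-0.001  0.001 -1.   ] w 0.0941 F [0.6 0.5 0. ] q [-0.52  0.14  1.31  0.    1.69  0.54]
turn -0.12 shift cm [14.15  0.21 -0.33]Traceback (most recent call last):
  File "<stdin>", line 5, in <module>
  File "m2.py", line 8, in pan
    w=np.zeros(st.shape,np.uint8);cv2.circle(w,c,40,1,-1)
               ^^^^^^^^
AttributeError: 'function' object has no attribute 'shape'
```

```bash
python3 - <<'E'
from meas import *
s=snap('top');c=snap('scene')
print(pan(s,(305,184),.072,.055,.040,.166)[:5]); print(pan(s,(305,184),.055,.077,.069,.144)[:5])
a=cv2.resize(c['image'][140:270,180:430],(600,312),interpolation=cv2.INTER_CUBIC)
b=cv2.resize(s['image'][130:260,180:430],(540,281),interpolation=cv2.INTER_CUBIC)
b=cv2.copyMakeBorder(b,0,0,0,60,0)
cv2.imwrite('pics/p2.png',np.vstack([a,b])[:,:,::-1])
E
```

```text
(array([0.55951264, 0.06323867]), np.float64(165.71551800936464), np.float64(165.7726329944058), np.float64(0.16498726141267145), np.float64(0.006508429250366079))
(array([0.56993278, 0.07358438]), np.float64(172.68503583248196), np.float64(165.24313034737705), np.float64(0.1506682353922669), np.float64(0.015926183588301404))
```

View pics/p2.png

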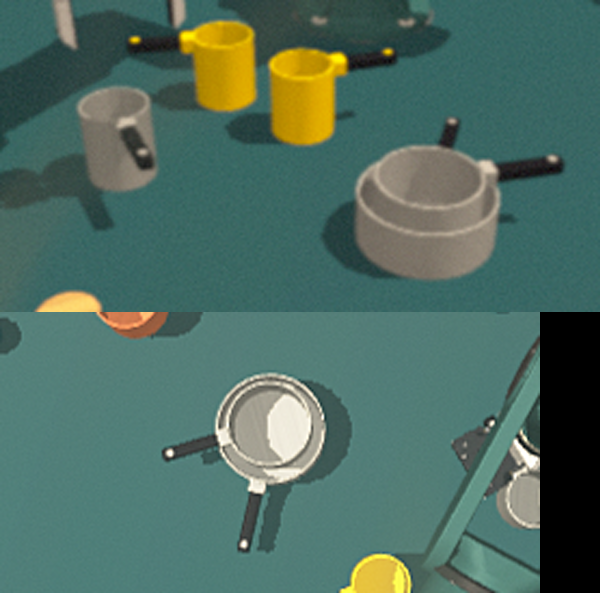

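The medium pan sits flat in the large pan, and its handle is about 60° clockwise from the large pan's handle. The large pan has not moved. Next is the small pan.

>>> {"name": "carry_out", "arguments": {
  "targets": [
    [0,0,0.2,-0.3,0],
    [0,2,0,0,0],
    [0,3,0,0,0],
    [0,3,0,0,0],
    [0,2.5,0,0,0],
    [0,2,0,0,0],
    [0,1.2,0,0,0],
    [0,0.4,0,0,0],
    [0,0,0,0,0],
    [0,0,0,0,0]
  ]
}}

```text
time: 17.6
tool_pos: [0.5273, -0.2361, 0.0659]
ee_rot: [2.094, 1.568, -0.538]
wrist_force: [1.1, -0.4, -0.8]
width: 0.0945
```

```bash
python3 - <<'E'
from meas import *
g=rad([.4579,-.2739],29.2,.078)
plan([*g,.063],-60.8)
s=snap('top')
# medium: rim centre by hand pixel, handle angle from dark pixels to the left of the pans
_,bl=masks(s['image']);v,u=np.nonzero(bl)
k=(u>250)&(u<281)&(v>180)&(v<205);q=np.array([ray(s,p,.077)[:2] for p in zip(u[k],v[k])])
vv=np.linalg.svd(q-q.mean(0))[2][0];vv*=np.sign(vv[1]);a=np.degrees(np.arctan2(vv[1],vv[0]));r=ray(s,(305,183.2),.077)[:2]
tip=(q@vv).max();m=q.mean(0);print('med handle',k.sum(),a,'rim c',r,'c from tip',m+(tip-m@vv-.144)*vv)
E
```

```text
t 17.6 tcp [ 0.5273 -0.2361  0.0659] phi -60.8 xdir [ 0.002 -0.001 -1.   ] w 0.0945 F [ 1.1 -0.4 -0.8] q [-0.52  0.21  1.51 -0.    1.42  0.54]
turn -0.0 shift cm [ 0.29 -0.09  0.11]
med handle 108 105.80263197238983 rim c [0.55653042 0.06133593] c from tip [0.56293428 0.06191387]
```

>>> {"name": "carry_out", "arguments": {
  "targets": [
    [0,0.2,0,0.1,0],
    [0.5,0,0,0,0],
    [0.7,0,0,0,0],
    [1,0,0,0,0],
    [1,0,0,0,0],
    [1,0,0,0,0],
    [1,0,0,0,0],
    [1,0,0,0,0],
    [1,0,0,0,0],
    [1,0,0,0,0],
    [1,0,0,0,0],
    [1,0,0,0,0],
    [1,0,0,0,0]
  ]
}}

```text
time: 18.95
tool_pos: [0.5256, -0.2362, 0.0625]
ee_rot: [2.006, 1.571, -0.626]
wrist_force: [0.2, 0.1, 0.6]
width: 0.016
```

>>> {"name": "carry_out", "arguments": {
  "targets": [
    [1,-0.3,0,0,0],
    [1,-0.5,0,0,0],
    [1,-0.7,0,0,0],
    [1,-1,0,0,0],
    [1,-1,0,0,0],
    [1,-1,0,0,0],
    [1,-1,0,0,0],
    [1,-1,0,0,0],
    [1,-1,0,0,0],
    [1,-1,0,0,0],
    [1,-1,0,0,0],
    [1,-1,0,0,0],
    [1,-1,0,0,0],
    [1,-0.5,0,0,0],
    [1,0,0,0,0]
  ]
}}

```text
time: 20.45
tool_pos: [0.526, -0.2365, 0.1837]
ee_rot: [2.106, 1.569, -0.526]
wrist_force: [-0.1, 0.4, -0.9]
width: 0.0154
```

```bash
python3 - <<'E'
from h import *
g=rad([.559,.0615],45.8,.078)
plan([*g,.185],-44.2)
E
```

```text
t 20.45 tcp [ 0.526  -0.2365  0.1837] phi -60.82 xdir [ 0.002 -0.001 -1.   ] w 0.0154 F [-0.1  0.4 -0.9] q [-0.52  0.15  1.34 -0.    1.65  0.54]
turn -16.62 shift cm [ -0.15 -18.41 -31.46]
```

>>> {"name": "carry_out", "arguments": {
  "targets": [
    [1,0,0,0,-2.6],
    [1,0,0,0,-4],
    [1,0,0,0,-4],
    [1,0,0,0,-4],
    [1,0,0,0,-2],
    [1,0,0,0,0]
  ]
}}

```text
time: 21.05
tool_pos: [0.5252, -0.2361, 0.1817]
ee_rot: [-1.286, 1.569, 2.655]
wrist_force: [1.1, 0.5, -1.9]
width: 0.0157
```

>>> {"name": "carry_out", "arguments": {
  "targets": [
    [1,0,-0.5,-0.85,0],
    [1,0,-1,-1.7,0],
    [1,0,-1,-1.7,0],
    [1,0,-1,-1.7,0],
    [1,0,-1,-1.7,0],
    [1,0,-1,-1.7,0],
    [1,0,-1,-1.7,0],
    [1,0,-1,-1.7,0],
    [1,0,-1,-1.7,0],
    [1,0,-1,-1.7,0],
    [1,0,-1,-1.7,0],
    [1,0,-1,-1.7,0],
    [1,0,-1,-1.7,0],
    [1,0,-1,-1.7,0],
    [1,0,-1,-1.7,0],
    [1,0,-1,-1.7,0],
    [1,0,-1,-1.7,0],
    [1,0,-1,-1.7,0],
    [1,0,-0.9,-1.7,0],
    [1,0,0,0,0]
  ]
}}

```text
time: 23.05
tool_pos: [0.613, 0.1202, 0.182]
ee_rot: [-1.888, 1.57, 2.056]
wrist_force: [-0.5, -0.2, -1.5]
width: 0.0159
```

>>> {"name": "carry_out", "arguments": {
  "targets": [
    [1,0,0,0,0],
    [1,0,0,0,0]
  ]
}}

```text
time: 23.25
tool_pos: [0.6128, 0.1168, 0.1824]
ee_rot: [0.409, 1.57, -1.935]
wrist_force: [-0.3, -0.2, -1.0]
width: 0.0164
```

```bash
python3 - <<'E'
from h import *
s=snap('top');c=snap('scene')
g=rad([.559,.0615],45.8,.078)
plan([*g,.07],-44.2)
a=cv2.resize(c['image'][110:270,280:480],(500,400),interpolation=cv2.INTER_CUBIC)
b=cv2.resize(s['image'][110:270,230:350],(300,400),interpolation=cv2.INTER_CUBIC)
cv2.imwrite('pics/p3.png',np.hstack([a,b])[:,:,::-1])
E
```

```text
t 23.35 tcp [0.6129 0.1165 0.1826] phi -44.29 xdir [ 0. -0. -1.] w 0.0156 F [-0.4 -0.1 -1.2] q [ 0.1   0.26  1.22 -0.    1.66  0.87]
turn -0.09 shift cm [11.26 -0.03 -0.1 ]
```

View pics/p3.png

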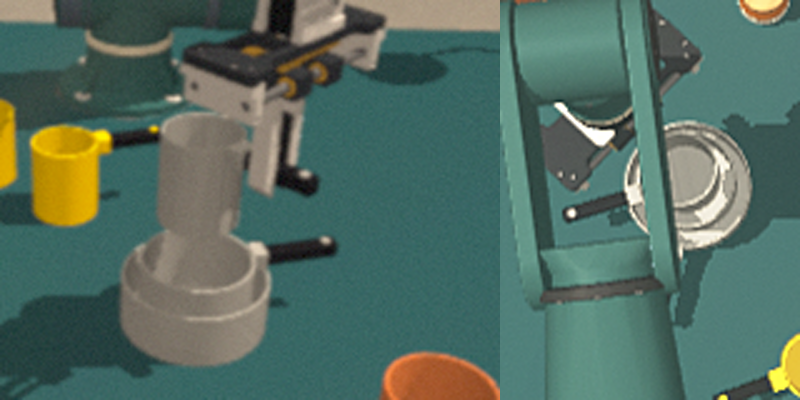

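```bash
python3 - <<'E'
from h import *
s=snap('top');c=snap('scene')
for z in(.2,.205,.21,.215): print(z,np.round(ray(c,(361.2,164.8),z),3),np.round(ray(s,(303.2,178),z),3))
print('med',np.round(ray(c,(358.8,215),.077),3), np.round(ray(c,(358.8,213.5),.077),3))
E
```

```text
0.2 [0.557 0.064 0.2  ] [0.557 0.058 0.2  ]
0.205 [0.567 0.063 0.205] [0.556 0.058 0.205]
0.21 [0.577 0.062 0.21 ] [0.555 0.057 0.21 ]
0.215 [0.586 0.061 0.215] [0.555 0.057 0.215]
med [0.576 0.065 0.077] [0.569 0.066 0.077]
```

Two views put the small pan's centre at about (0.556, 0.060). That is within a few millimetres of the medium pan's centre, so I'll lower it.

>>> {"name": "carry_out", "arguments": {
  "targets": [
    [1,0.5,0,-0.1,0],
    [1,1,0,0,0],
    [1,1,0,0,0],
    [1,1,0,0,0],
    [1,0.7,0,0,0],
    [1,0.5,0,0,0],
    [1,0,0,0,0]
  ]
}}

```text
time: 24.15
tool_pos: [0.6131, 0.1182, 0.1342]
ee_rot: [-0.648, 1.569, -2.99]
wrist_force: [0.3, 0.1, -1.2]
width: 0.0161
```

>>> {"name": "carry_out", "arguments": {
  "targets": [
    [1,0.5,0,0,0],
    [1,0.7,0,0,0],
    [1,0.7,0,0,0],
    [1,0.7,0,0,0],
    [1,0.7,0,0,0],
    [1,0.7,0,0,0],
    [1,0.5,0,0,0],
    [1,0.3,0,0,0],
    [1,0,0,0,0]
  ]
}}

```text
time: 25.05
tool_pos: [0.6134, 0.1182, 0.0868]
ee_rot: [-0.651, 1.57, -2.993]
wrist_force: [-0.3, 0.1, -1.8]
width: 0.0158
```

>>> {"name": "carry_out", "arguments": {
  "targets": [
    [1,0.3,0,0,0],
    [1,0.2,0,0,0],
    [1,0,0,0,0],
    [1,0,0,0,0]
  ]
}}

```text
time: 25.45
tool_pos: [0.6137, 0.1182, 0.0825]
ee_rot: [1.8, 1.571, -0.543]
wrist_force: [-0.3, 0.1, -1.0]
width: 0.016
```

>>> {"name": "carry_out", "arguments": {
  "targets": [
    [1,0.2,0,0,0],
    [1,0.2,0,0,0],
    [1,0,0,0,0]
  ]
}}

```text
time: 25.75
tool_pos: [0.6134, 0.1182, 0.078]
ee_rot: [-0.596, 1.57, -2.939]
wrist_force: [0.5, 0.1, -2.0]
width: 0.0157
```

>>> {"name": "carry_out", "arguments": {
  "targets": [
    [1,0.2,0,0,0],
    [1,0,0,0,0]
  ]
}}

```text
time: 25.95
tool_pos: [0.6134, 0.1182, 0.0761]
ee_rot: [-0.553, 1.57, -2.895]
wrist_force: [-0.2, 0.7, -0.9]
width: 0.0155
```

>>> {"name": "carry_out", "arguments": {
  "targets": [
    [1,0.15,0,0,0],
    [1,0,0,0,0]
  ]
}}

```text
time: 26.15
tool_pos: [0.6135, 0.1182, 0.0747]
ee_rot: [-0.54, 1.57, -2.883]
wrist_force: [-0.4, 0.7, -2.2]
width: 0.0157
```

>>> {"name": "carry_out", "arguments": {
  "targets": [
    [1,0.15,0,0,0],
    [1,0,0,0,0]
  ]
}}

```text
time: 26.35
tool_pos: [0.6136, 0.1182, 0.0732]
ee_rot: [-0.478, 1.57, -2.82]
wrist_force: [0.3, 0.3, -1.4]
width: 0.0159
```

>>> {"name": "carry_out", "arguments": {
  "targets": [
    [1,0.1,0,0,0],
    [1,0,0,0,0]
  ]
}}

```text
time: 26.55
tool_pos: [0.6136, 0.1182, 0.0723]
ee_rot: [-0.228, 1.571, -2.571]
wrist_force: [-0.1, -0.2, -1.9]
width: 0.0157
```

>>> {"name": "carry_out", "arguments": {
  "targets": [
    [1,0.1,0,0,0],
    [1,0,0,0,0]
  ]
}}

```text
time: 26.75
tool_pos: [0.6136, 0.1182, 0.0713]
ee_rot: [-0.463, 1.571, -2.805]
wrist_force: [-1.0, 0.1, -1.2]
width: 0.0157
```

>>> {"name": "carry_out", "arguments": {
  "targets": [
    [1,0.1,0,0,0],
    [1,0,0,0,0]
  ]
}}

```text
time: 26.95
tool_pos: [0.6138, 0.1182, 0.0706]
ee_rot: [2.222, 1.57, -0.12]
wrist_force: [0.5, 0.4, -0.1]
width: 0.0159
```

>>> {"name": "carry_out", "arguments": {
  "targets": [
    [1,0.1,0,0,0],
    [1,0,0,0,0]
  ]
}}

```text
time: 27.15
tool_pos: [0.614, 0.1183, 0.0704]
ee_rot: [2.474, 1.57, 0.131]
wrist_force: [-0.6, 0.0, 1.9]
width: 0.0155
```

Contact comes at the expected height, 0.0705. I'll release and retreat.

>>> {"name": "carry_out", "arguments": {
  "targets": [
    [0.8,0,0,0,0],
    [0.75,0,0,0,0],
    [0.6,0,0,0,0],
    [0.4,0,0,0,0],
    [0.4,0,0,0,0],
    [0.4,0,0,0,0],
    [0.4,0,0,0,0]
  ]
}}

```text
time: 27.85
tool_pos: [0.6136, 0.1182, 0.0694]
ee_rot: [0.26, 1.571, -2.083]
wrist_force: [-0.0, 0.4, 0.8]
width: 0.0561
```

>>> {"name": "carry_out", "arguments": {
  "targets": [
    [0.4,-0.5,0,0,0],
    [0.4,-1,0,0,0],
    [0.4,-2,0,0,0],
    [0.4,-3,0,0,0],
    [0.4,-3,0,0,0],
    [0.4,-3,0,0,0],
    [0.4,0,0,0,0],
    [0.4,0,3,3,0],
    [0.4,0,3,3,0],
    [0.4,0,3,3,0],
    [0.4,0,3,3,0],
    [0.4,0,3,3,0],
    [0.4,0,3,3,0],
    [0.4,0,3,3,0],
    [0.4,0,3,3,0],
    [0.4,0,0,0,0],
    [0.4,0,0,0,0]
  ]
}}

```text
time: 29.55
tool_pos: [0.6178, -0.2218, 0.1933]
ee_rot: [-1.532, 1.569, 2.406]
wrist_force: [-0.7, 0.1, 0.1]
width: 0.0566
```

```bash
python3 - <<'E'
from meas import *
plan([.5,0,.2],-45)
s=snap('top');c=snap('scene')
print(pan(s,(305,184),.072,.055,.040,.166)[:5])
_,bl=masks(s['image']);w=np.zeros(bl.shape,np.uint8);cv2.circle(w,(305,184),62,1,-1);m=(bl&(w>0)).astype(np.uint8)
n,l,t,_=cv2.connectedComponentsWithStats(m)
for i in range(1,n):
    if t[i,4]<50: continue
    v,u=np.nonzero(l==i)
    for nm,z,L in(('L',.048,.166),('M',.077,.144),('S',.098,.119)):
        q=np.array([ray(s,p,z)[:2] for p in zip(u,v)]);mm=q.mean(0);vv=np.linalg.svd(q-mm)[2][0];vv*=np.sign(vv@(mm-[.56,.062]))
        tip=(q@vv).max();print(i,t[i,4],(int(u.mean()),int(v.mean())),nm,round(np.degrees(np.arctan2(vv[1],vv[0])),1),np.round(mm+(tip-mm@vv-L)*vv,3))
a=cv2.resize(c['image'][130:270,280:440],(457,400),interpolation=cv2.INTER_CUBIC)
b=cv2.resize(s['image'][110:270,230:360],(325,400),interpolation=cv2.INTER_CUBIC)
cv2.imwrite('pics/f.png',np.hstack([a,b])[:,:,::-1])
E
```

```text
t 29.55 tcp [ 0.6178 -0.2218  0.1933] phi -44.33 xdir [-0.002  0.001 -1.   ] w 0.0566 F [-0.7  0.1  0.1] q [-0.43  0.33  1.11  0.    1.71  0.34]
turn 0.67 shift cm [ -0.62 -24.01  -7.35]
(array([0.55997297, 0.06309218]), np.float64(102.59402216907684), np.float64(106.81873118838506), np.float64(0.14626073664169487), np.float64(0.010165165145312354))
1 107 (282, 161) L 47.0 [0.535 0.032]
1 107 (282, 161) M 47.0 [0.545 0.045]
1 107 (282, 161) S 47.0 [0.559 0.06 ]
19 106 (268, 192) L 106.2 [0.572 0.046]
19 106 (268, 192) M 106.2 [0.564 0.062]
19 106 (268, 192) S 106.2 [0.555 0.083]
34 104 (295, 224) L 166.2 [0.573 0.061]
34 104 (295, 224) M 166.2 [0.552 0.063]
34 104 (295, 224) S 166.2 [0.527 0.067]
```

View pics/f.png

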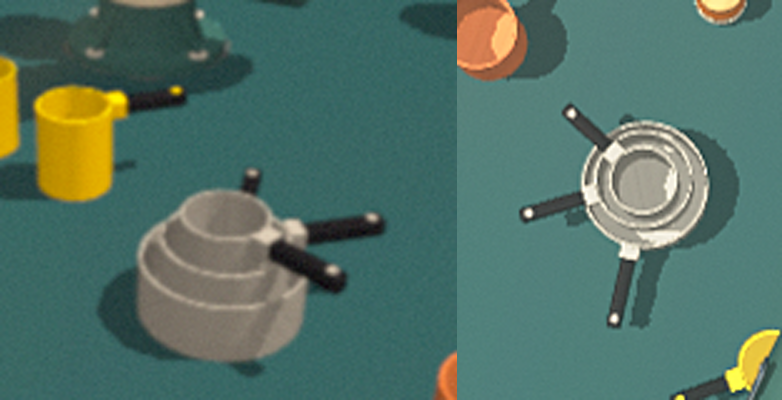

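The pans are nested flat with handles at 166°, 106° and 47°, and the gripper is clear. I'm handing in.

```bash
python3 -c "
from bench import robot
print(robot.close_job())"
```

```text
the job is handed in; nothing more can be done
None
```

The three steel pans are nested, and I handed the job in at about 30 s on the robot's clock, against the 64 s limit. It gives no verdict, so I can only report my own checks.

- **Handles:** from above they point at 166.2° (large), 106.2° (medium) and 47.0° (small). Each is therefore 59–60° clockwise from the one below.
- **Centres:** they agree within the error of my picture measurements. From the handle tips they came out at about (0.573, 0.061) m for the large pan, (0.564, 0.062) for the medium and (0.559, 0.060) for the small. The large pan's rim instead gives (0.560, 0.063). The two ways of measuring the large pan differ by about 13 mm along its handle; I trust the rim more.
- **Large pan:** its rim centre is within 1 mm of where it started.
- **Setting down:** both pans were lowered in steps of 1–2 mm until they touched, at the expected height for the small pan. Both look flat in the pictures. I did not measure their tilt or underside gaps directly.
- **Copper and yellow pans:** the arm kept clear of them, and the final picture shows no sign of contact. I did not measure their positions again afterwards.
- **Grip:** the lift of the medium pan began before the fingers had fully closed, so it was held up to a few millimetres lower on the fingers than planned. It still lifted and set down level.

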